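Bring the tube carrier up to weight on the dial scale

TASK

The tube carrier on the dial scale is still too light: add green-capped sample tubes from the bench, one by one, each pushed fully home to the floor of an empty well past its spring balls, until the needle rests in the green zone. The three-well insert has slid a little from its middle, so find the wells with care and push with feeling: the needle must never reach the red zone. Leave the tube that is already in the carrier, keep the spare tubes standing on the bench, and leave the other things alone.

Things in the scene. Friction and masses are not known exactly. Their poses are not given: they have to be found in the camera images.
- scale: Grey bench scale, fixed, on levelling feet screwed out by 0 to 12 mm; housing 150 x 240 x 58 mm, with a 110 mm round dial tilted up on its front. Origin: 6 mm below the underside of the housing, at its middle; x points to its back (away from the dial), y along the row of wells towards well 3, z up. Its steel weighing platform carries the white carrier.
- needle (a joint): Dial needle, rad: 0 unloaded, grows clockwise seen from the front by 0.30 per N on the platform (2.94 per kg), the robot's push included. At the start it shows the weight of the tube already in the carrier. Green zone 0.74 to 1.06 (0.25 to 0.36 kg), red overload zone from 4.8 (16 N in all). The platform is a stiff spring that sinks 0.17 mm per N.
- carrier: White tube carrier on the platform, 46 mm high: a fixed end block with well 0 and, sliding in the same steel tray, an insert (80 x 172 mm) with wells 1 to 3, 60 mm apart. The insert has end play: it stands up to 13 mm either way along y, not measured, and a side push of 2 N shifts it. Origin: under the platform, 72 mm above the scale's origin and 12.5 mm to +y; axes as the scale's; mouths 54 mm above it.
- well0 (a point): Well 0, in the fixed block at the carrier's -y end, taken by a tube from the start. Every well: 36.6 mm bore with 2 mm lead-in, 40 mm deep to a flat floor; two sprung steel balls stick into it at its +x and -x sides, 17 mm below the mouth. Site: on the well's axis 47 mm above its floor and 7 mm above its mouth, where the centre of a fully home tube lies; z up.
- well1 (a point): Well 1 of the insert (no well between it and the gap): home point as for well 0, but given for the insert at the middle of its play, so the true well lies up to 13 mm from it along y, all three alike: look or feel for it. A tube hangs on the balls by its weight; 4 to 6 N push it past, 1 to 3 N on down; at the floor the force climbs steeply.
- well2 (a point): Well 2 of the insert (1 well between it and the gap): home point as for well 0, but given for the insert at the middle of its play, so the true well lies up to 13 mm from it along y, all three alike: look or feel for it. A tube hangs on the balls by its weight; 4 to 6 N push it past, 1 to 3 N on down; at the floor the force climbs steeply.
- well3 (a point): Well 3 of the insert (2 wells between it and the gap): home point as for well 0, but given for the insert at the middle of its play, so the true well lies up to 13 mm from it along y, all three alike: look or feel for it. A tube hangs on the balls by its weight; 4 to 6 N push it past, 1 to 3 N on down; at the floor the force climbs steeply.
- tube_a_mid (a point): One of four free sample tubes with green screw cap, loose, about 100 g (95 to 105 g), 94 mm tall: clear body 33.6 mm across, cap 41 mm across over the top 19 mm. Site: the tube's centre, on its axis 47 mm above its flat bottom; z along the tube to the cap. Only its position matters, it is round.
- tube_b_mid (a point): One of four free sample tubes with green screw cap, loose, about 100 g (95 to 105 g), 94 mm tall: clear body 33.6 mm across, cap 41 mm across over the top 19 mm. Site: the tube's centre, on its axis 47 mm above its flat bottom; z along the tube to the cap. Only its position matters, it is round.
- tube_c_mid (a point): One of four free sample tubes with green screw cap, loose, about 100 g (95 to 105 g), 94 mm tall: clear body 33.6 mm across, cap 41 mm across over the top 19 mm. Site: the tube's centre, on its axis 47 mm above its flat bottom; z along the tube to the cap. Only its position matters, it is round.
- tube_d_mid (a point): One of four free sample tubes with green screw cap, loose, about 100 g (95 to 105 g), 94 mm tall: clear body 33.6 mm across, cap 41 mm across over the top 19 mm. Site: the tube's centre, on its axis 47 mm above its flat bottom; z along the tube to the cap. Only its position matters, it is round.
- tube_in_mid (a point): Sample tube that already sits fully home in well 0, the end well. It looks like the others, but its weight varies from 75 to 190 g. Site: its centre, as for the others. Leave it in.
- mouse: Black computer mouse, 113 x 60 x 36 mm, loose bystander. Origin: middle of its underside.
- tape: Roll of brown tape lying flat, 84 mm across, 18 mm high, loose bystander. Origin: middle of its underside.
- jar: Small jar with orange cap, 41 mm across, 53 mm tall, loose bystander. Origin: middle of its underside.
- beaker: Small clear beaker, 76 mm across, 85 mm tall, loose bystander. Origin: middle of its underside.
- white_bottle: Small white bottle with cap, 50 mm across, 100 mm tall, loose bystander. Origin: middle of its underside.
- tip_box: Blue box of pipette tips, 90 x 116 x 66 mm, loose bystander. Origin: middle of its underside.
Not all that is in view belongs to the job. What is shaped like the part that bears tube_in_mid but brown is not meant.

How it is judged:
On the way:
1. a first added tube is fully home in a well (((z of tube_a_mid in the frame of carrier below 0.0628 m and x of tube_a_mid in the frame of carrier between -0.004 and 0.004 m and y of tube_a_mid in the frame of carrier between -0.125 and 0.102 m) or (z of tube_b_mid in the frame of carrier below 0.0628 m and x of tube_b_mid in the frame of carrier between -0.004 and 0.004 m and y of tube_b_mid in the frame of carrier between -0.125 and 0.102 m) or (z of tube_c_mid in the frame of carrier below 0.0628 m and x of tube_c_mid in the frame of carrier between -0.004 and 0.004 m and y of tube_c_mid in the frame of carrier between -0.125 and 0.102 m) or (z of tube_d_mid in the frame of carrier below 0.0628 m and x of tube_d_mid in the frame of carrier between -0.004 and 0.004 m and y of tube_d_mid in the frame of carrier between -0.125 and 0.102 m))), for 0.2 s.
At the end, for the whole second after the job is handed in: The needle rests in the green zone (0.724 to 1.075 rad); the tube that was in the carrier and every added tube is fully home (centre no more than 1.8 mm above a well's home point); every other tube stands upright on the bench (value of joint needle between 0.724 and 1.075 rad and z of tube_in_mid in the frame of carrier below 0.0628 m and x of tube_in_mid in the frame of carrier between -0.004 and 0.004 m and y of tube_in_mid in the frame of carrier between -0.125 and 0.102 m and ((z of tube_a_mid in the frame of carrier below 0.0628 m and x of tube_a_mid in the frame of carrier between -0.004 and 0.004 m and y of tube_a_mid in the frame of carrier between -0.125 and 0.102 m) or (height (world z) of tube_a_mid between 0.04 and 0.055 m and angle between tube_a_mid's own z axis and vertical below 0.1 rad)) and ((z of tube_b_mid in the frame of carrier below 0.0628 m and x of tube_b_mid in the frame of carrier between -0.004 and 0.004 m and y of tube_b_mid in the frame of carrier between -0.125 and 0.102 m) or (height (world z) of tube_b_mid between 0.04 and 0.055 m and angle between tube_b_mid's own z axis and vertical below 0.1 rad)) and ((z of tube_c_mid in the frame of carrier below 0.0628 m and x of tube_c_mid in the frame of carrier between -0.004 and 0.004 m and y of tube_c_mid in the frame of carrier between -0.125 and 0.102 m) or (height (world z) of tube_c_mid between 0.04 and 0.055 m and angle between tube_c_mid's own z axis and vertical below 0.1 rad)) and ((z of tube_d_mid in the frame of carrier below 0.0628 m and x of tube_d_mid in the frame of carrier between -0.004 and 0.004 m and y of tube_d_mid in the frame of carrier between -0.125 and 0.102 m) or (height (world z) of tube_d_mid between 0.04 and 0.055 m and angle between tube_d_mid's own z axis and vertical below 0.1 rad))); the robot touches nothing.
It fails at once if the needle reaches the red zone (4.8 rad) (value of joint needle above 4.8 rad).
It fails at once if the tube already in the carrier is lifted or moved by more than 15 mm (distance of tube_in_mid from where it was at the start of the episode above 0.015 m).
It fails at once if a bystander is moved by more than 30 mm (distance of any of mouse, tape, jar, beaker, white_bottle, tip_box from where it was at the start of the episode above 0.03 m).
It also fails if it takes over 72 s, if anything falls off the work surface, if the arm or the gripper's body presses on something with over 40 N, if the wrist force passes 120 N, or if a joint passes its speed limit or range.

ROBOT

A 6-joint arm with a two-finger parallel gripper is mounted at the origin on a cart in front of the work surface, level with it; the furniture and walls round the work are solid. World frame = base frame: x ahead of the robot, y to its left, z up, the work surface at z = 0. Lengths are in m, angles in rad, forces in N, time in s.
With the tool pointing down it reaches from about 0.35 to 1 m from the base axis. Payload 7.1 kg.
Tool frame: the origin (TCP) lies midway between the tips of the shut fingers; the grasp point (between the pads) lies 19 mm behind it; z points along the fingers, x is the direction in which the jaws open and shut, and the axes are right-handed (so a half turn about z gives the same grasp; the last joint's range is limited). The gripper opens to 85 mm and grips with 20 to 120 N. Pads are 22 mm wide; open, the fingers measure 114 mm over their backs; the gripper's body (76 mm by 85 mm) begins 54 mm behind the grasp point. The pads swing forward as they close: fully open they stand 13 mm farther back than shut.
Start: joints at [-1.368, 0.423, 1.63, -0, 1.089, -0.019], TCP at [0.138, -0.61, 0.231] pointing down, gripper open.
Joint ranges: [-3, 3], [-0.9, 2.11], [0.09, 2.58], [-1.31, 4.45], [0.11, 2.69], [-2.54, 2.54]. Speed limits (rad/s): [2.39, 2.39, 3.01, 3.14, 3.14, 3.14].

INTERFACE

Orientations are given as a unit quaternion [w, x, y, z].
In Python, from rig import ctrl gives the robot as it stands.
- The arm moves only by the tool move_arm, never from a script. Its argument "plan" is a list of rows, each a list of 4 numbers: the shift along the tool's x, y, z in cm, then the turn about the tool's z in units of 6 degrees (1.0 is 6 degrees). In form: [[x, y, z, yaw], ...]. A call has 1 to 10 rows; each row shifts and turns the commanded pose from where the row before left it, along the tool's axes as they then stand; what a row does not reach is not made up. A row lasts 1/8 s, in which the tool goes at most 62.5 mm and 10.7 degrees, less where a joint would pass 70% of its speed; a pose out of reach is approached as far as the arm can. A call is refused whole if a number of a shift passes 6.25 or a number of a turn 1, either way. A call with a gripper value outside its range is refused whole. "claw" is the finger opening in cm, from 0 to 8.54, set as the call begins (left out, the last holds). The fingers move at their own pace and stop on an object; the grip force is fixed at half the most. Time passes only in rows, so rows that do not move let the fingers close. It gives the time, the measured TCP pose, the force and the opening at its end, in the units of the state.
- ctrl.sense(): the state, without advancing time (a new reading comes with each control period).
- ctrl.snapshot(name): name is "scene" or "top"; returns (picture, depth): 384x512x3 uint8, red, green, blue; 384x512 float32, m along the optical axis (not along the pixel's ray), 0 where there is no reading.
- ctrl.calibration(name): a dict with "intrinsics" (3x3 intrinsics, pixels), "cam_to_world" (4x4, takes a point from camera to world coordinates). Camera axes: x right, y up, looking along -z (the intrinsics and any distortion apply to the point x, -y, -z); pixel columns grow to the right and rows downward; lengths in m; the calibration is good to about 2 mm. A picture is of the moment at which its call begins. calibration takes no time and is no camera call.
- ctrl.job_done(): hands the job in, once; it reports no verdict.
Trained networks look in the newest picture that a camera, given by its name, has taken for a name from the list of things; names that differ only in an ending like _2 or _b are one class to them, and where a whole thing is asked for, a point or a joint stands for the part that bears it (a point fixed in the world has none). Each returns a list of dicts, best first, with "confidence" (0 to 1); they miss things now and then, are a little off and sometimes report something else, mostly with a low value. They report only what shows in the picture. A call takes as long as a camera call. They do not tell look-alikes from the thing itself.
- ctrl.masks_of(target, camera): "pixels" (384x512 bool, what is visible of it) and "rect" ([centre column, centre row, width, height] in pixels, round what is visible of it).
- ctrl.mark_of(target, camera): "at" ([column, row] in pixels: a listed point, or the origin of a listed thing).
The state is a dict: "time": time; "joint_positions": joint angles; "qd": joint speeds; "joint_efforts": joint torques, N m; "eef_pos": TCP position; "tool_rot": TCP orientation; "contact_force": force on the tool from outside, world axes, zero at the start; "ft_torque": the same for the moment, N m; "gripper_width": finger opening in m.
Only numpy, scipy, OpenCV 4.12 (cv2) and the standard library are available. Lean on these libraries where they do the work, as an engineer would, in place of code of your own. Each camera call takes 0.05 s, during which the arm holds its last target.

## Working session

There is one attempt and no reset: what is moved stays moved. The work goes in short steps, Python scripts to look and compute and a tool call to move; the robot and the scene stay as the last step left them, time stands still between calls to the robot, and variables do not carry over. Pictures are saved under pics/ and viewed, and the job is handed in when it is done.

Besides the shell and the picture viewer there is one more tool, called after ">>>" as name(argument=value, ...) on one line, values as JSON. move_arm: Moves the arm, as the interface text tells. Its arguments: {"type":"object","properties":{"plan":{"type":"array"},"claw":{"type":"number"}},"required":["plan"]}

```bash
mkdir -p pics; ls; cat > h.py <<'E'
import numpy as np,cv2
from rig import ctrl
def snap(cam,fn=None,scale=1):
    p,d=ctrl.snapshot(cam)
    if fn: cv2.imwrite('pics/'+fn,cv2.cvtColor(p,cv2.COLOR_RGB2BGR))
    return p,d
def back(cam,u,v,depth):
    c=ctrl.calibration(cam);K=np.array(c['intrinsics']);T=np.array(c['cam_to_world'])
    x=(u-K[0,2])/K[0,0]*depth;y=(v-K[1,2])/K[1,1]*depth
    return (T@np.array([x,-y,-depth,1]))[:3]
def ray(cam,u,v,z):
    a=back(cam,u,v,0.);b=back(cam,u,v,1.)
    return a+(b-a)*(z-a[2])/(b[2]-a[2])
def proj(cam,p):
    c=ctrl.calibration(cam);K=np.array(c['intrinsics']);T=np.linalg.inv(np.array(c['cam_to_world']))
    q=(T@np.append(p,1))[:3];q=np.array([q[0],-q[1],-q[2]]);r=K@q;return r[:2]/r[2],q[2]
def cloud(cam,d):
    c=ctrl.calibration(cam);K=np.array(c['intrinsics']);T=np.array(c['cam_to_world'])
    v,u=np.mgrid[:384,:512];P=np.stack([(u-K[0,2])/K[0,0]*d,-(v-K[1,2])/K[1,1]*d,-d,np.ones_like(d)],-1)
    return (P@T.T)[...,:3]
E
python3 - <<'E'
from h import *
s=ctrl.sense();print(s)
for c in ['scene','top']:
    p,d=snap(c,c+'0.png');np.save(c+'0.npy',d);np.save(c+'0rgb.npy',p)
    k=ctrl.calibration(c);print(c,k)
    for t in ['tube_a_mid','tube_in_mid','well0','well1','well2','well3','carrier','scale']:
        print(t,[(np.round(m['at'],1).tolist(),round(m['confidence'],2)) for m in ctrl.mark_of(t,c)])
E
```

```text
pics
{'time': 0.0, 'joint_positions': array([-1.36798914e+00,  4.23869222e-01,  1.63072485e+00, -2.49138720e-05,
        1.08861780e+00, -1.90094712e-02]), 'qd': array([-0.00124584,  0.0026496 ,  0.00063471,  0.00104752, -0.00153161,
       -0.00035095]), 'joint_efforts': array([-2.51277459e-05, -5.57392395e+01, -2.81748462e+01, -1.91208073e-04,
        7.22728946e-03,  1.54631704e-05]), 'eef_pos': array([ 0.13739836, -0.60912105,  0.23051429]), 'tool_rot': array([-5.09042170e-04,  7.81029007e-01, -6.24494223e-01, -6.29649984e-04]), 'contact_force': array([-0.03787721,  0.55733742, -0.4565786 ]), 'ft_torque': array([ 0.00181794, -0.06378419, -0.0136795 ]), 'gripper_width': 0.08516222366049662}
scene {'intrinsics': array([[357.58599562,   0.        , 254.98516988],
       [  0.        , 357.58599562, 190.29231085],
       [  0.        ,   0.        ,   1.        ]]), 'cam_to_world': array([[-0.7447114 ,  0.27362481, -0.60871536, -0.13106665],
       [-0.66690118, -0.33988783,  0.66311317,  0.82767838],
       [-0.02545073,  0.89978093,  0.43559905,  0.59299135],
       [ 0.        ,  
[... 1040 characters left out ...]
, 0.59), ([205.6, 168.9], 0.53), ([162.2, 208.4], 0.47), ([213.4, 236.0], 0.42)]
well0 [([286.7, 207.9], 0.87), ([305.5, 230.8], 0.76), ([330.0, 244.1], 0.72), ([294.5, 217.6], 0.58), ([319.2, 286.9], 0.19)]
well1 [([286.7, 207.9], 0.87), ([305.5, 230.8], 0.76), ([330.0, 244.1], 0.72), ([294.5, 217.6], 0.58), ([319.2, 286.9], 0.19)]
well2 [([286.7, 207.9], 0.87), ([305.5, 230.8], 0.76), ([330.0, 244.1], 0.72), ([294.5, 217.6], 0.58), ([319.2, 286.9], 0.19)]
well3 [([286.7, 207.9], 0.87), ([305.5, 230.8], 0.76), ([330.0, 244.1], 0.72), ([294.5, 217.6], 0.58), ([319.2, 286.9], 0.19)]
carrier [([298.8, 228.5], 0.65), ([330.5, 242.1], 0.36)]
scale [([302.1, 230.5], 0.57), ([241.6, 185.9], 0.39)]
```

View pics/scene0.png

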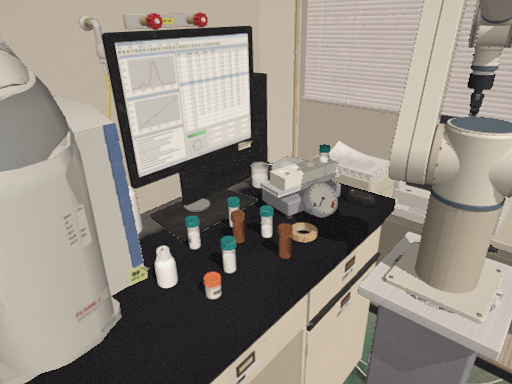

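View pics/top0.png

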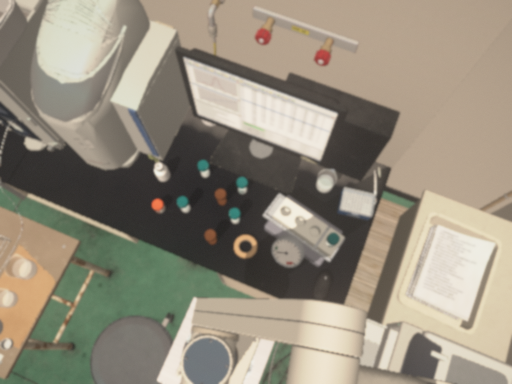

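```bash
python3 - <<'E'
import cv2
a=cv2.imread('pics/scene0.png');cv2.imwrite('pics/s_z.png',cv2.resize(a[130:300,190:390],None,fx=4,fy=3.5,interpolation=cv2.INTER_CUBIC)[:600])
a=cv2.imread('pics/top0.png');cv2.imwrite('pics/t_z.png',cv2.resize(a[155:305,150:350],None,fx=4,fy=4,interpolation=cv2.INTER_CUBIC))
E
```

```text
(no output)
```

View pics/s_z.png

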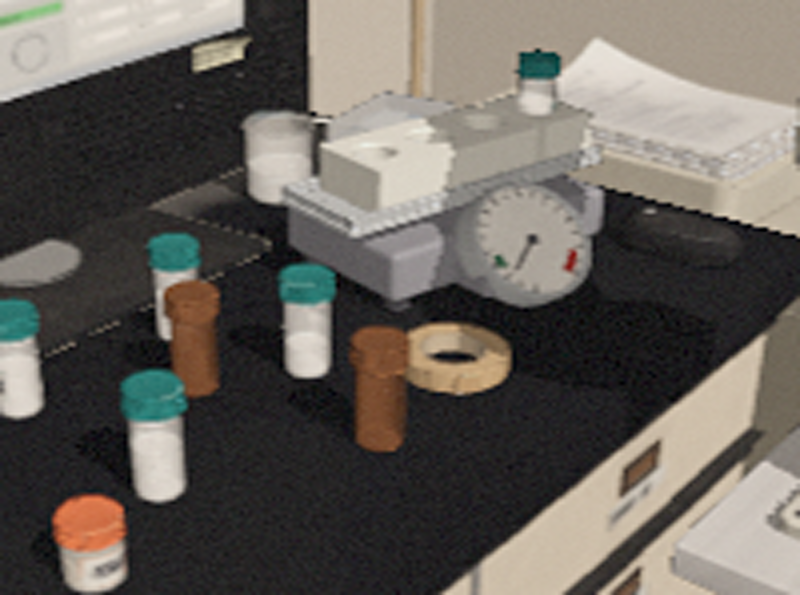

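View pics/t_z.png

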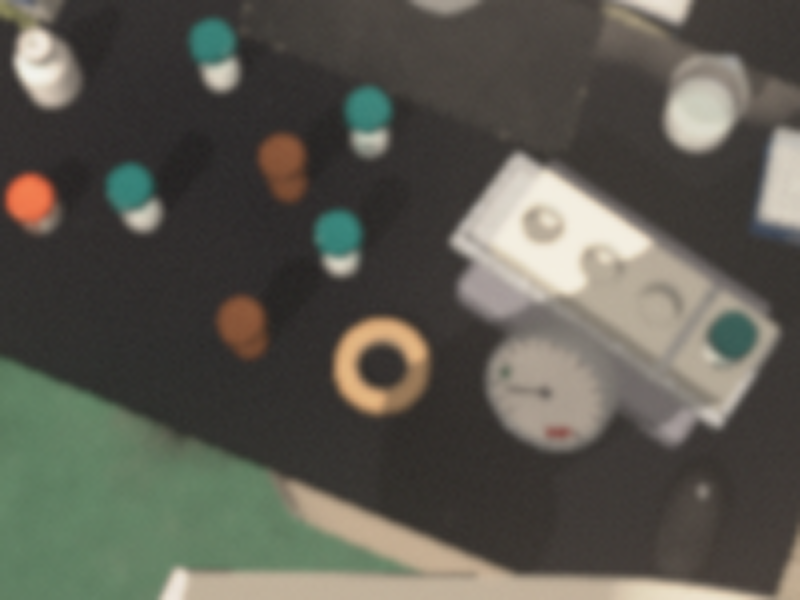

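The scene view shows the dial at about (320,199) and four green tubes at (194,233), (229,254), (234,211) and (266,221). Two brown lookalikes stand at (238,226) and (285,241). The top view shows three empty wells at about (285,211), (300,221) and (315,230), with the occupied one at (332,240). Next I'll measure their positions.

```bash
python3 - <<'E'
from h import *
C={}
for cam in ['scene','top']:
    p=np.load(cam+'0rgb.npy');d=np.load(cam+'0.npy');P=cloud(cam,d);C[cam]=P
    hsv=cv2.cvtColor(p,cv2.COLOR_RGB2HSV)
    m=((hsv[...,0]>78)&(hsv[...,0]<98)&(hsv[...,1]>120)&(P[...,2]>0.03)&(P[...,2]<0.4)&(d>0)).astype(np.uint8)
    n,l,st,c=cv2.connectedComponentsWithStats(m)
    for i in range(1,n):
        if st[i,4]<25: continue
        q=P[l==i];zt=np.percentile(q[:,2],95)
        top=q[q[:,2]>zt-0.006]
        print(cam,np.round(c[i],1),st[i,4],'med',np.round(np.median(q,0),4),'top',np.round(top.mean(0),4),len(top),'ray',np.round(ray(cam,*c[i],0.094),4))
# carrier top points
P=C['top'];Ps=C['scene']
for nm,P in C.items():
    m=(P[...,2]>0.1)&(P[...,2]<0.15)&(P[...,0]>0.3)&(P[...,0]<0.9)&(abs(P[...,1])<.6)
    print(nm,m.sum(),np.histogram(P[m][:,2],bins=20))
E
```

```text
scene [324.4 147.9] 69 med [ 0.4805 -0.1976  0.1833] top [ 0.4833 -0.2018  0.185 ] 42 ray [ 0.611  -0.4166  0.094 ]
scene [233.  201.5] 108 med [0.571  0.1621 0.0924] top [0.5757 0.1603 0.0934] 70 ray [0.5663 0.1677 0.094 ]
scene [265.8 210.6] 119 med [0.457  0.1418 0.0917] top [0.4615 0.1384 0.0928] 74 ray [0.4529 0.1482 0.094 ]
scene [191.6 221. ] 140 med [0.5768 0.3182 0.0933] top [0.5809 0.3158 0.0937] 94 ray [0.573  0.3216 0.094 ]
scene [227.2 242.6] 185 med [0.4248 0.3294 0.0932] top [0.4294 0.3262 0.0938] 125 ray [0.422  0.3321 0.094 ]
top [202.1 164.6] 74 med [0.5833 0.313  0.0945] top [0.584  0.3132 0.0978] 35 ray [0.583  0.3132 0.094 ]
top [241.4 181.9] 76 med [0.577  0.1556 0.0946] top [0.5764 0.1562 0.0975] 41 ray [0.5769 0.1558 0.094 ]
top [181.9 200.7] 84 med [0.4312 0.3228 0.0945] top [0.4329 0.3223 0.0986] 30 ray [0.4315 0.3222 0.094 ]
top [234.4 212.5] 82 med [0.4633 0.1345 0.0934] top [0.4622 0.1345 0.0952] 53 ray [0.4629 0.1341 0.094 ]
scene 3148 (array([186, 156, 128, 135, 151, 155, 155, 138, 160, 173, 187, 172, 393,
       310, 130, 111,  95,  90,  65,  58]), array([0.10000717, 0.10250485, 0.10500254, 0.10750023, 0.10999792,
       0.1124956 , 0.11499329, 0.11749098, 0.11998867, 0.12248636,
       0.12498404, 0.12748173, 0.12997942, 0.13247711, 0.13497479,
       0.13747248, 0.13997017, 0.14246786, 0.14496555, 0.14746323,
       0.14996092]))
top 2417 (array([164,  94,  69,  62,  61,  57,  68,  58,  68,  72, 106, 188, 323,
       378, 311, 119,  71,  42,  52,  54]), array([0.10001429, 0.10251126, 0.10500823, 0.1075052 , 0.11000217,
       0.11249914, 0.11499611, 0.11749308, 0.11999005, 0.12248702,
       0.124984  , 0.12748097, 0.12997794, 0.13247491, 0.13497188,
       0.13746885, 0.13996582, 0.14246279, 0.14495976, 0.14745673,
       0.14995371]))
```

```bash
python3 - <<'E'
from h import *
z=0.132
x0,x1,y0,y1=0.30,0.66,-0.30,0.10 ; s=1500
# output: up=+x, left=+y
for cam in ['top','scene']:
    p=np.load(cam+'0rgb.npy')
    W=int((y1-y0)*s);H=int((x1-x0)*s)
    xs=x1-np.arange(H)/s; ys=y1-np.arange(W)/s
    Y,X=np.meshgrid(ys,xs)
    c=ctrl.calibration(cam);K=np.array(c['intrinsics']);T=np.linalg.inv(np.array(c['cam_to_world']))
    Q=np.stack([X,Y,np.full_like(X,z),np.ones_like(X)],-1)@T.T
    u=K[0,0]*Q[...,0]/-Q[...,2]+K[0,2];v=K[1,1]*-Q[...,1]/-Q[...,2]+K[1,2]
    o=cv2.remap(p,u.astype(np.float32),v.astype(np.float32),cv2.INTER_CUBIC)
    o=cv2.cvtColor(o,cv2.COLOR_RGB2BGR)
    for k in range(0,W,75): cv2.putText(o,'%.2f'%(y1-k/s),(k,10),0,.35,(0,255,255));cv2.line(o,(k,0),(k,H),(0,255,255) if k%150==0 else (0,120,120),1) if 0 else cv2.line(o,(k,12),(k,18),(0,255,255))
    for k in range(0,H,75): cv2.putText(o,'%.2f'%(x1-k/s),(0,k+4),0,.35,(0,255,255))
    cv2.imwrite('pics/rect_%s.png'%cam,o);print(o.shape)
E
```

```text
(540, 600, 3)
(540, 600, 3)
```

View pics/rect_top.png

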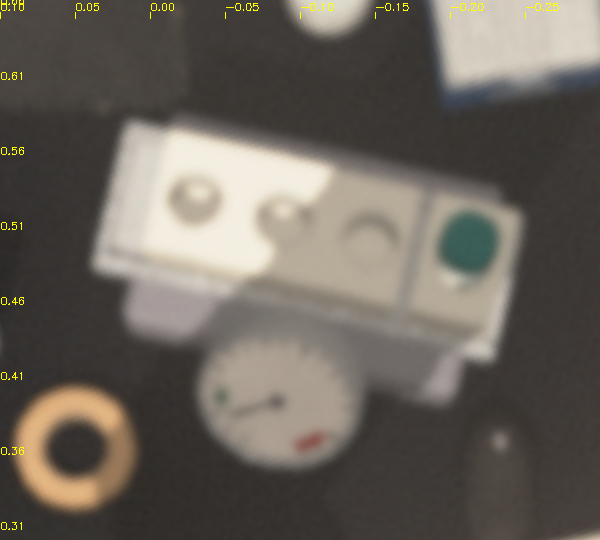

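View pics/rect_scene.png

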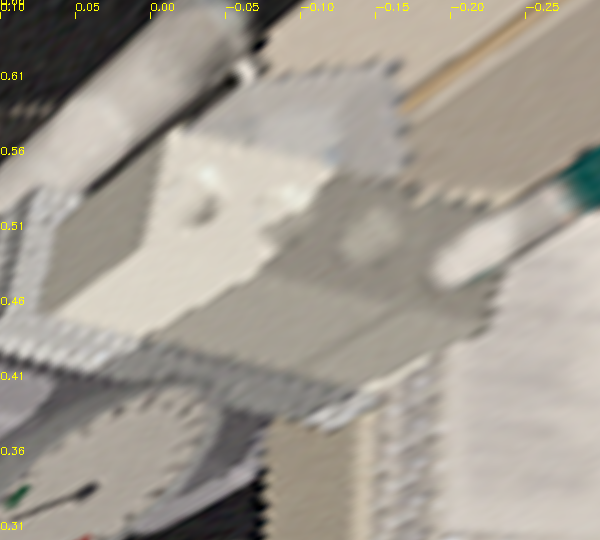

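```bash
cat > rect.py <<'E'
from h import *
def rect(p,cam,z,x0,x1,y0,y1,s):
    W=int((y1-y0)*s);H=int((x1-x0)*s)
    xs=x1-np.arange(H)/s; ys=y1-np.arange(W)/s
    Y,X=np.meshgrid(ys,xs)
    c=ctrl.calibration(cam);K=np.array(c['intrinsics']);T=np.linalg.inv(np.array(c['cam_to_world']))
    Q=np.stack([X,Y,np.full_like(X,z),np.ones_like(X)],-1)@T.T
    u=K[0,0]*Q[...,0]/-Q[...,2]+K[0,2];v=K[1,1]*-Q[...,1]/-Q[...,2]+K[1,2]
    return cv2.cvtColor(cv2.remap(p,u.astype(np.float32),v.astype(np.float32),cv2.INTER_CUBIC),cv2.COLOR_RGB2BGR)
E
python3 - <<'E'
from rect import *
# average several frames? single for now. well0 from cap
for cam in ['top','scene']:
    p=np.load(cam+'0rgb.npy');d=np.load(cam+'0.npy');P=cloud(cam,d)
    hsv=cv2.cvtColor(p,cv2.COLOR_RGB2HSV)
    m=((hsv[...,0]>75)&(hsv[...,0]<100)&(hsv[...,1]>90)&(P[...,2]>0.15)&(P[...,2]<0.2)&(P[...,0]<.7)).astype(np.uint8)
    n,l,st,c=cv2.connectedComponentsWithStats(m)
    for i in range(1,n):
        if st[i,4]>20: print(cam,c[i],st[i,4],'r.186',ray(cam,*c[i],0.186).round(4),'r.176',ray(cam,*c[i],0.1765).round(4))
    if cam=='top':
        o=rect(p,cam,0.132,0.44,0.58,-0.22,0.02,3300)
        a=np.deg2rad(13.6);dirv=np.array([np.sin(a),np.cos(a)]) # (x,y) toward well3
        c2=np.array([0.5133,-0.090])
        for k in (-1,0,1):
            q=c2+k*.06*dirv
            cv2.circle(o,(int((0.02-q[1])*3300),int((0.58-q[0])*3300)),int(.0203*3300),(0,0,255),1)
        # insert outline
        n_=np.array([dirv[1],-dirv[0]])
        for hx,hy in [(.04,.086)]:
            pts=[c2+sy*hy*dirv+sx*hx*n_ for sx,sy in [(1,1),(1,-1),(-1,-1),(-1,1)]]
            cv2.polylines(o,[np.array([[(0.02-q[1])*3300,(0.58-q[0])*3300] for q in pts],np.int32)],True,(255,0,0),1)
        cv2.imwrite('pics/rz.png',o)
E
```

```text
top [333.         238.41304348] 46 r.186 [ 0.484  -0.2087  0.186 ] r.176 [ 0.4866 -0.2095  0.1765]
scene [324.36231884 147.94202899] 69 r.186 [ 0.4742 -0.1872  0.186 ] r.176 [ 0.4883 -0.2108  0.1765]
```

View pics/rz.png

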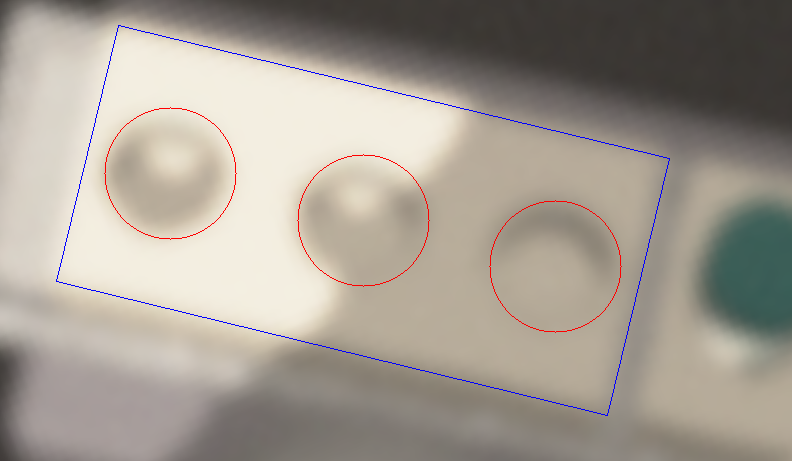

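The circles match the three wells. Well 2 is at about (0.513,-0.090) and the row is turned by about 13.5°. Next I'll rectify the dial to read the needle.

```bash
cat > dial.py <<'E'
from h import *
def dialrect(p,cam,C,ex,ey,s=2500,r=.065):
    n=int(2*r*s);g=(np.arange(n)/s-r)
    A,B=np.meshgrid(g,-g)
    X=C+A[...,None]*ex+B[...,None]*ey
    c=ctrl.calibration(cam);K=np.array(c['intrinsics']);T=np.linalg.inv(np.array(c['cam_to_world']))
    Q=X@T[:3,:3].T+T[:3,3]
    u=K[0,0]*Q[...,0]/-Q[...,2]+K[0,2];v=K[1,1]*-Q[...,1]/-Q[...,2]+K[1,2]
    return cv2.cvtColor(cv2.remap(p,u.astype(np.float32),v.astype(np.float32),cv2.INTER_CUBIC),cv2.COLOR_RGB2BGR)
E
python3 - <<'E'
from dial import *
p=np.load('scene0rgb.npy');P=cloud('scene',np.load('scene0.npy'))
# dial region in scene: centre pixel ~ (190+532/4, 130+240/3.5)
cu,cv_=190+532/4,130+240/3.5
pts=[]
for v in range(384):
    for u in range(512):
        if ((u-cu)/11)**2+((v-cv_)/12)**2<1: pts.append(P[v,u])
pts=np.array(pts);c=np.median(pts,0)
for _ in range(4):
    U,S,V=np.linalg.svd(pts-pts.mean(0));n=V[2];r=(pts-pts.mean(0))@n;pts=pts[abs(r)<max(.003,np.std(r)*1.5)]
n=n*np.sign(n[2]);print(c,n,len(pts),np.std(r),np.rad2deg(np.arcsin(n[2])))
C=pts.mean(0)
h=np.array([-np.sin(np.deg2rad(13.5))*-1,0,0])
a=np.deg2rad(13.5)
left=np.array([np.sin(a),np.cos(a),0]) # scale +y
nx=np.array([-np.cos(a),np.sin(a),0])
t=np.arctan2(n[2],n@nx);print('tilt',np.rad2deg(t),'n.left',n@left)
n2=np.cos(t)*nx+np.array([0,0,np.sin(t)])
ex=-left;ey=np.cross(n2,ex);print(ey)
np.savez('dial.npz',C=C,ex=ex,ey=ey)
o=np.hstack([dialrect(np.load(c+'0rgb.npy'),c,C,ex,ey) for c in('scene','top')])
cv2.imwrite('pics/dial0.png',o);print(o.shape)
E
```

```text
[ 0.40704339 -0.08575926  0.0540645 ] [-0.72257442  0.16668015  0.67089785] 371 0.0014233485346973 42.136399428413085
tilt 42.13753083876781 n.left -0.006606883671515007
[ 0.65237513 -0.15662141  0.74153653]
(325, 650, 3)
```

View pics/dial0.png

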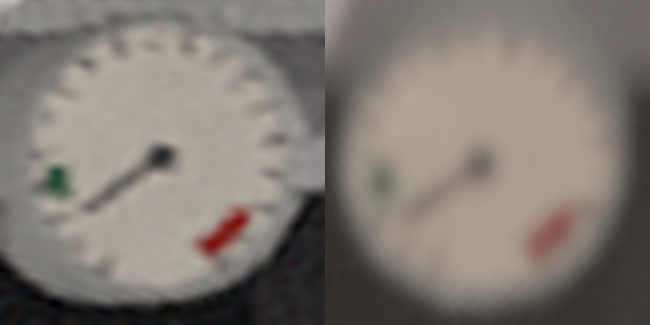

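The green mark sits at about 77° from the bottom of the dial, so zero is about 25° from the bottom. The needle reads about 0.45–0.52 (155–175 g), so one tube should reach green. Before choosing the grasp I'll check clearance around the nearest tube (0.4625,0.1355).

```bash
python3 - <<'E'
from h import *
d=np.load('top0.npy');P=cloud('top',d);p=np.load('top0rgb.npy')
for c in [(241,158),(220,195),(210,236)]:
    print(c,P[c[1],c[0]],p[c[1],c[0]], ray('top',*c,0.094))
# obstacle points near D by scene+top clouds
D=np.array([.4625,.1355])
for cam in('top','scene'):
    P=cloud(cam,np.load(cam+'0.npy'));m=(P[...,2]>.02)&(P[...,2]<.3)&(np.hypot(P[...,0]-D[0],P[...,1]-D[1])<.14)&(np.hypot(P[...,0]-D[0],P[...,1]-D[1])>.035)
    q=P[m];r=np.c_[np.round(q[:,:2]/.02)*.02];u,n=np.unique(r,axis=0,return_counts=True)
    print(cam,[(a.round(2).tolist(),int(b)) for a,b in zip(u,n) if b>5])
E
```

```text
(241, 158) [0.6921555  0.20914544 0.0082524 ] [75 71 64] [0.66090301 0.19327237 0.094     ]
(220, 195) [0.50307999 0.20715917 0.09138756] [134  84  57] [0.50239745 0.20665281 0.094     ]
(210, 236) [0.35388525 0.17879928 0.09211931] [135  85  58] [0.35357613 0.17846927 0.094     ]
top [([0.34, 0.18], 35), ([0.36, 0.04], 7), ([0.36, 0.08], 10), ([0.36, 0.16], 22), ([0.36, 0.18], 30), ([0.36, 0.2], 21), ([0.38, 0.1], 8), ([0.38, 0.18], 13), ([0.4, 0.04], 12), ([0.4, 0.08], 7), ([0.42, 0.04], 6), ([0.42, 0.06], 6), ([0.46, 0.0], 23), ([0.46, 0.02], 15), ([0.48, 0.0], 29), ([0.48, 0.02], 22), ([0.5, 0.0], 15), ([0.5, 0.02], 31), ([0.5, 0.04], 19), ([0.5, 0.2], 57), ([0.5, 0.22], 36), ([0.52, 0.02], 33), ([0.52, 0.04], 9), ([0.52, 0.2], 20), ([0.52, 0.22], 21), ([0.54, 0.02], 17), ([0.56, 0.14], 21), ([0.56, 0.16], 38), ([0.58, 0.14], 26), ([0.58, 0.16], 31), ([0.58, 0.18], 7), ([0.6, 0.16], 8)]
scene [([0.34, 0.18], 83), ([0.34, 0.2], 92), ([0.36, 0.16], 7), ([0.36, 0.18], 31), ([0.36, 0.2], 149), ([0.38, 0.18], 11), ([0.38, 0.2], 12), ([0.46, 0.0], 49), ([0.46, 0.02], 63), ([0.48, 0.0], 28), ([0.48, 0.02], 75), ([0.48, 0.22], 7), ([0.5, 0.0], 61), ([0.5, 0.02], 73), ([0.5, 0.04], 35), ([0.5, 0.2], 49), ([0.5, 0.22], 202), ([0.52, 0.02], 50), ([0.52, 0.04], 24), ([0.52, 0.2], 17), ([0.52, 0.22], 44), ([0.54, 0.02], 6), ([0.54, 0.04], 19), ([0.56, 0.14], 9), ([0.56, 0.16], 49), ([0.56, 0.18], 19), ([0.58, 0.14], 9), ([0.58, 0.16], 22), ([0.58, 0.18], 68), ([0.6, 0.16], 9)]
```

>>> move_arm(plan=[[-3.4, -4.6, -0.3, 0], [-3.4, -4.6, -0.3, 0], [-3.4, -4.6, -0.3, 0], [-3.4, -4.6, -0.3, 0], [-3.4, -4.6, -0.3, 0], [-3.4, -4.6, -0.3, 0]], claw=8.54)

```text
time: 1.65
eef_pos: [0.3629, -0.3486, 0.2497]
tool_rot: [0.0, 0.781, -0.625, 0.0]
contact_force: [0.9, -0.6, -0.1]
gripper_width: 0.0858
```

>>> move_arm(plan=[[-5.0, -2.26, 0, 0], [-5.0, -2.26, 0, 0], [-5.0, -2.26, 0, 0], [-5.0, -2.26, 0, 0], [-5.0, -2.26, 0, 0], [-5.0, -2.26, 0, 0], [-5.0, -2.26, 0, 0], [-5.0, -2.26, 0, 0], [-5.0, -2.26, 0, 0], [0, 0, 2, 0]])

```text
time: 2.9
eef_pos: [0.4632, 0.1375, 0.2306]
tool_rot: [-0.002, 0.782, -0.623, 0.001]
contact_force: [-0.2, 0.5, -0.5]
gripper_width: 0.0856
```

>>> move_arm(plan=[[0, 0, 4, 0], [0, 0, 3, 0], [0, 0, 0, 0]])

```text
time: 3.28
eef_pos: [0.4598, 0.1334, 0.1577]
tool_rot: [0.002, 0.781, -0.624, -0.001]
contact_force: [-0.1, -0.2, 0.7]
gripper_width: 0.0852
```

```bash
python3 - <<'E'
from h import *
s=ctrl.sense();print(s['time'],s['eef_pos'],s['tool_rot'],s['contact_force'])
p,d=snap('scene','scene1.png');p2,d=snap('top','top1.png')
cv2.imwrite('pics/z1.png',np.hstack([cv2.resize(cv2.cvtColor(a,cv2.COLOR_RGB2BGR),(400,400),interpolation=cv2.INTER_CUBIC) for a in (p[140:260,210:330],p2[150:270,180:300])]))
E
```

```text
3.275 [0.45975662 0.13344601 0.15771431] [ 0.00182631  0.7810798  -0.62442708 -0.00135551] [-0.06697545 -0.2401823   0.70387363]
```

View pics/z1.png

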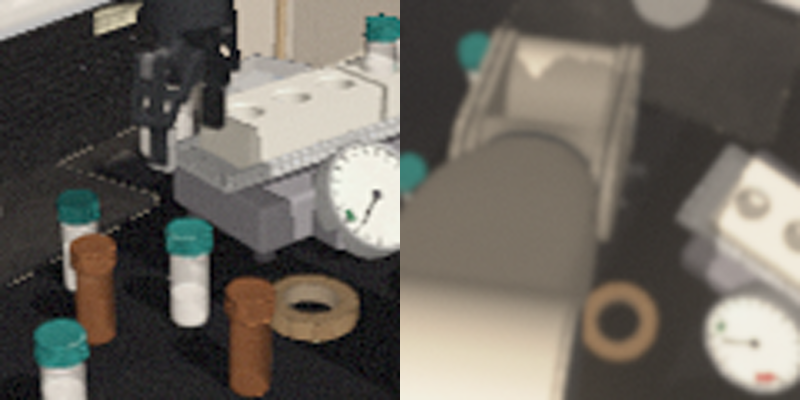

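```bash
python3 - <<'E'
from h import *
for P in [(.46,.1334,.158),(.4625,.1355,.094),(.46,.1334,.19)]:
  for c in('scene','top'): print(P,c,proj(c,np.array(P))[0].round(1))
E
```

```text
(0.46, 0.1334, 0.158) scene [267.  188.1]
(0.46, 0.1334, 0.158) top [233.4 208.3]
(0.4625, 0.1355, 0.094) scene [266.1 208. ]
(0.4625, 0.1355, 0.094) top [234.  212.5]
(0.46, 0.1334, 0.19) scene [266.9 177.7]
(0.46, 0.1334, 0.19) top [233.  205.7]
```

View pics/scene1.png

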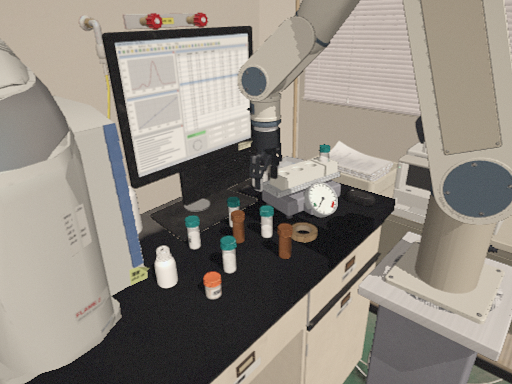

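>>> move_arm(plan=[[-0.1, -0.2, 3, 0], [0, 0, 3, 0], [0, 0, 2, 0], [0, 0, 1.6, 0], [0, 0, 0, 0], [0, 0, 0, 0]])

```text
time: 4.12
eef_pos: [0.4638, 0.1354, 0.0642]
tool_rot: [-0.001, 0.781, -0.625, 0.0]
contact_force: [-1.2, 0.7, -0.5]
gripper_width: 0.0855
```

>>> move_arm(plan=[[0, 0, 0, 0], [0, 0, 0, 0], [0, 0, 0, 0], [0, 0, 0, 0], [0, 0, 0, 0], [0, 0, 0, 0]], claw=3.0)

```text
time: 4.88
eef_pos: [0.4635, 0.1353, 0.064]
tool_rot: [-0.0, 0.781, -0.624, 0.0]
contact_force: [-0.7, -0.6, 5.8]
gripper_width: 0.0392
```

>>> move_arm(plan=[[0, 0, -1, 0], [0, 0, -3, 0], [0, 0, -5, 0], [0, 0, -5, 0], [0, 0, -3, 0], [0, 0, 0, 0]])

```text
time: 5.62
eef_pos: [0.4644, 0.1356, 0.2361]
tool_rot: [-0.002, 0.781, -0.624, 0.002]
contact_force: [-0.1, -0.0, -0.5]
gripper_width: 0.0393
```

```bash
python3 - <<'E'
from h import *
s=ctrl.sense();print(s['time'],s['eef_pos'],s['tool_rot'],s['contact_force'],s['gripper_width'])
p,d=snap('scene','scene2.png');p2,d2=snap('top','top2.png')
cv2.imwrite('pics/z2.png',np.hstack([cv2.resize(cv2.cvtColor(a,cv2.COLOR_RGB2BGR),(400,400),interpolation=cv2.INTER_CUBIC) for a in (p[100:220,210:330],p2[150:270,180:300])]))
e=s['eef_pos'];print('exp bottom px',proj('scene',e-[0,0,.064]),'cap top',proj('scene',e+[0,0,.03]))
E
```

```text
5.625 [0.46436881 0.13557127 0.23608294] [-0.00226701  0.78103378 -0.62448246  0.00165686] [-0.13542757 -0.04886377 -0.468722  ] 0.039312972491688955
exp bottom px (array([265.25349781, 183.37389108]), np.float64(1.0047433533806296)) cap top (array([264.80212959, 151.6994886 ]), np.float64(0.9637970422948616))
```

View pics/z2.png

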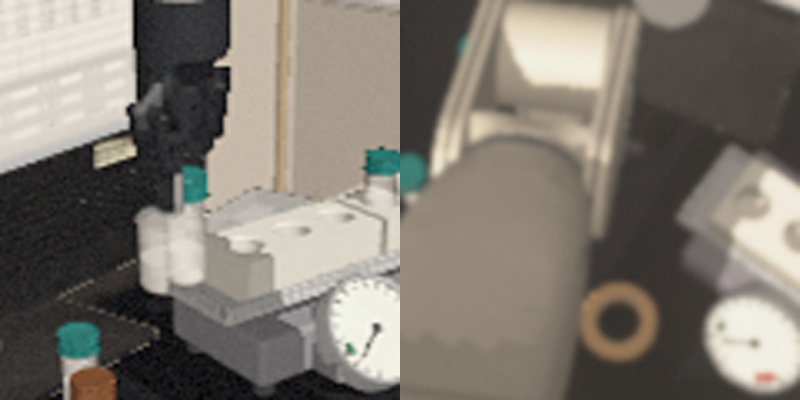

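The tube is held upright in the jaws, with its bottom at about (266,185) against an expected (265,183). I'll check the well circles in this better-lit view.

```bash
python3 - <<'E'
from rect import *
a=np.deg2rad(13.5);dirv=np.array([np.sin(a),np.cos(a)]);c2=np.array([0.5133,-0.090])
for cam,box in (('scene',(255,150,345,210)),('top',(265,185,355,255))):
    im=cv2.imread('pics/%s2.png'%cam);f=8
    x0,y0,x1,y1=box;o=cv2.resize(im[y0:y1,x0:x1],None,fx=f,fy=f,interpolation=cv2.INTER_CUBIC)
    for k in(-1,0,1):
        q=c2+k*.06*dirv
        for r,col in((.0183,(0,0,255)),(.0203,(0,255,0))):
            pts=[]
            for t in np.linspace(0,2*np.pi,60):
                uv=proj(cam,np.array([q[0]+r*np.cos(t),q[1]+r*np.sin(t),0.131]))[0];pts.append([(uv[0]+.5-x0)*f,(uv[1]+.5-y0)*f])
            cv2.polylines(o,[np.array(pts,np.int32)],True,col,1)
    cv2.imwrite('pics/ov_%s.png'%cam,o);print(o.shape)
E
```

```text
(480, 720, 3)
(560, 720, 3)
```

View pics/ov_scene.png

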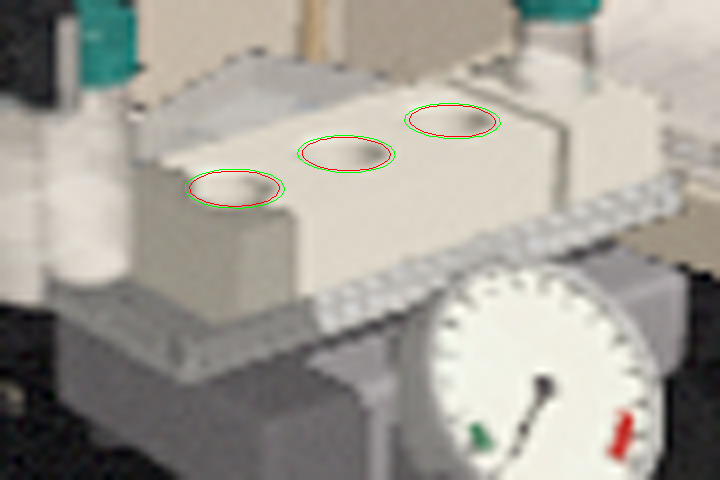

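View pics/ov_top.png

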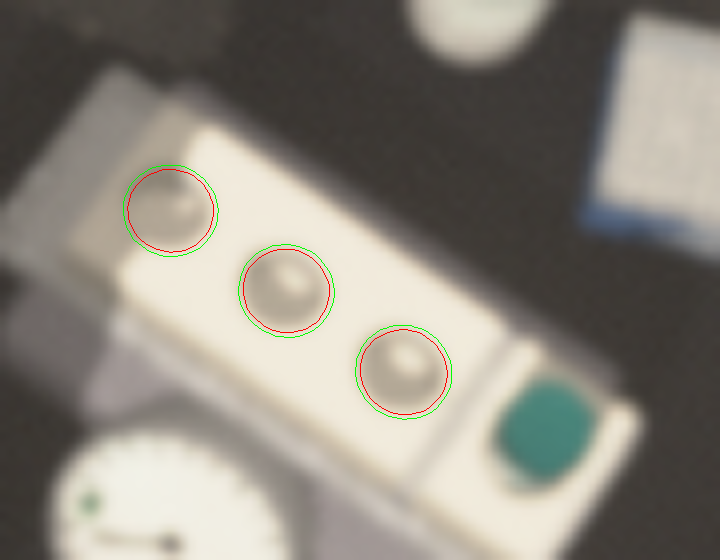

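>>> move_arm(plan=[[2, -0.3, 0, 0], [4, -0.6, 0, 0], [4, -0.6, 0, 0], [4, -0.6, 0, 0], [2.6, -0.4, 0, 0], [1, 0, 0, 0], [0, 0, 0, 0], [0, 0, 0, 0]])

```text
time: 6.72
eef_pos: [0.5255, -0.0302, 0.2328]
tool_rot: [0.0, 0.781, -0.624, -0.001]
contact_force: [-0.2, 0.6, -0.6]
gripper_width: 0.0392
```

```bash
python3 - <<'E'
from h import *
s=ctrl.sense();print(s['time'],s['eef_pos'],s['tool_rot'],s['contact_force'],s['gripper_width'])
e=s['eef_pos'];d=np.array([.528,-.031])-e[:2];print(d,'tx,ty cm',(.22*d[0]-.975*d[1])*100,(-.975*d[0]-.22*d[1])*100)
p,dd=snap('scene','scene3.png');p2,_=snap('top')
cv2.imwrite('pics/z3.png',np.hstack([cv2.resize(cv2.cvtColor(a,cv2.COLOR_RGB2BGR),(400,400),interpolation=cv2.INTER_CUBIC) for a in (p[110:210,240:340],p2[150:270,240:360])]))
E
```

```text
6.725 [ 0.52548281 -0.03015009  0.23283729] [ 2.21050242e-04  7.81221956e-01 -6.24253064e-01 -5.64750878e-04] [-0.23181346  0.63491387 -0.55158622] 0.039154707306625236
[ 0.00251719 -0.00084991] tx,ty cm 0.13824401073751671 -0.22672826160326176
```

View pics/z3.png

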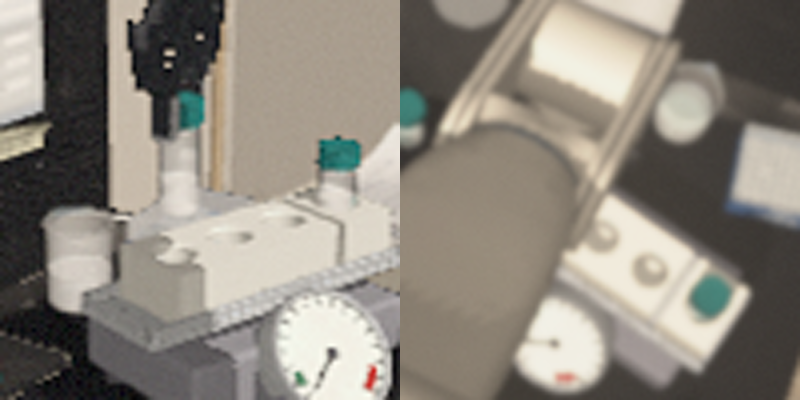

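>>> move_arm(plan=[[0.14, -0.22, 1.0, 0], [0, 0, 1.0, 0], [0, 0, 0.8, 0], [0, 0, 0, 0], [0, 0, 0, 0]])

```text
time: 7.45
eef_pos: [0.5287, -0.0319, 0.2053]
tool_rot: [-0.0, 0.781, -0.625, 0.0]
contact_force: [0.5, -0.3, -0.6]
gripper_width: 0.0393
```

>>> move_arm(plan=[[0, 0, 0.2, 0], [0, 0, 0.2, 0], [0, 0, 0.2, 0], [0, 0, 0, 0]])

```text
time: 7.95
eef_pos: [0.5285, -0.0319, 0.1992]
tool_rot: [0.0, 0.781, -0.625, -0.0]
contact_force: [-1.0, 0.0, -0.6]
gripper_width: 0.0391
```

>>> move_arm(plan=[[0, 0, 0.2, 0], [0, 0, 0.2, 0], [0, 0, 0, 0]])

```text
time: 8.32
eef_pos: [0.5289, -0.0319, 0.1956]
tool_rot: [-0.0, 0.781, -0.625, 0.0]
contact_force: [-0.9, 1.6, 2.2]
gripper_width: 0.039
```

>>> move_arm(plan=[[0, 0, 0.15, 0], [0, 0, 0.15, 0], [0, 0, 0, 0]])

```text
time: 8.7
eef_pos: [0.529, -0.0316, 0.1928]
tool_rot: [-0.001, 0.781, -0.625, 0.0]
contact_force: [0.4, 1.8, -1.6]
gripper_width: 0.039
```

>>> move_arm(plan=[[-0.08, 0, 0.15, 0], [0, 0, 0.15, 0], [0, 0, 0.15, 0], [0, 0, 0, 0]])

```text
time: 9.2
eef_pos: [0.5282, -0.0311, 0.1875]
tool_rot: [0.0, 0.781, -0.625, -0.0]
contact_force: [-0.0, 1.1, -1.2]
gripper_width: 0.039
```

>>> move_arm(plan=[[0, 0, 0.2, 0], [0, 0, 0.2, 0], [0, 0, 0, 0]])

```text
time: 9.57
eef_pos: [0.5285, -0.0312, 0.1838]
tool_rot: [0.0, 0.781, -0.625, 0.0]
contact_force: [0.5, -0.1, -0.9]
gripper_width: 0.0391
```

>>> move_arm(plan=[[0, 0, 0.2, 0], [0, 0, 0.2, 0], [0, 0, 0, 0]])

```text
time: 9.95
eef_pos: [0.5284, -0.0311, 0.1797]
tool_rot: [0.0, 0.781, -0.625, -0.0]
contact_force: [1.1, -0.2, 0.4]
gripper_width: 0.0393
```

>>> move_arm(plan=[[0, 0, 0.15, 0], [0, 0, 0.1, 0], [0, 0, 0, 0]])

```text
time: 10.32
eef_pos: [0.5284, -0.0311, 0.1771]
tool_rot: [0.0, 0.781, -0.625, -0.0]
contact_force: [1.8, -1.7, -0.9]
gripper_width: 0.0394
```

>>> move_arm(plan=[[0, 0, 0.1, 0], [0, 0, 0.1, 0], [0, 0, 0, 0]])

```text
time: 10.7
eef_pos: [0.5283, -0.0311, 0.1751]
tool_rot: [0.0, 0.781, -0.624, -0.0]
contact_force: [0.8, -0.1, 0.2]
gripper_width: 0.0395
```

>>> move_arm(plan=[[0, 0, 0.15, 0], [0, 0, 0.15, 0], [0, 0, 0, 0]])

```text
time: 11.08
eef_pos: [0.5284, -0.0311, 0.1722]
tool_rot: [0.0, 0.781, -0.625, -0.0]
contact_force: [1.3, -0.2, 1.8]
gripper_width: 0.0391
```

>>> move_arm(plan=[[0, 0, 0.15, 0], [0, 0, 0.15, 0], [0, 0, 0, 0]])

```text
time: 11.45
eef_pos: [0.5284, -0.0311, 0.1691]
tool_rot: [0.0, 0.781, -0.624, -0.0]
contact_force: [0.9, -1.4, 1.8]
gripper_width: 0.0388
```

```bash
python3 - <<'E'
from h import *
s=ctrl.sense();print(s['time'],s['eef_pos'],s['contact_force'],s['ft_torque'],s['gripper_width'])
p,dd=snap('scene','scene4.png')
cv2.imwrite('pics/z4.png',cv2.resize(cv2.cvtColor(p,cv2.COLOR_RGB2BGR)[120:220,250:350],(600,600),interpolation=cv2.INTER_CUBIC))
E
```

```text
11.45 [ 0.52835574 -0.03111213  0.16914476] [ 0.87811281 -1.37274654  1.83592111] [-0.14713128 -0.18643938  0.03498216] 0.03883880961538103
```

View pics/z4.png

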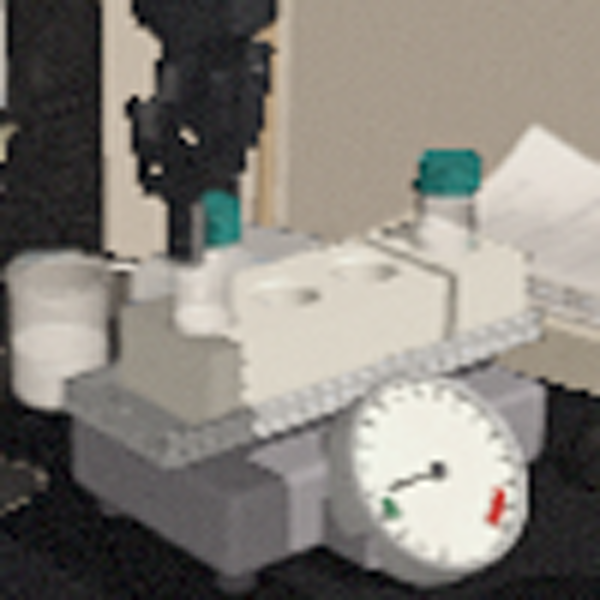

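>>> move_arm(plan=[[0, 0, 0.15, 0], [0, 0, 0.15, 0], [0, 0, 0.15, 0], [0, 0, 0, 0]])

```text
time: 12.0
eef_pos: [0.5283, -0.0311, 0.1645]
tool_rot: [0.0, 0.781, -0.625, -0.0]
contact_force: [0.3, -0.3, -0.4]
gripper_width: 0.0392
```

>>> move_arm(plan=[[0, 0, 0.15, 0], [0, 0, 0.15, 0], [0, 0, 0, 0]])

```text
time: 12.38
eef_pos: [0.5283, -0.0311, 0.1617]
tool_rot: [0.0, 0.781, -0.625, -0.0]
contact_force: [0.9, -0.2, 1.2]
gripper_width: 0.0392
```

>>> move_arm(plan=[[0, 0, 0.1, 0], [0, 0, 0.1, 0], [0, 0, 0, 0]])

```text
time: 12.75
eef_pos: [0.5285, -0.0311, 0.1598]
tool_rot: [-0.0, 0.781, -0.625, 0.0]
contact_force: [1.1, -1.0, 1.5]
gripper_width: 0.0394
```

>>> move_arm(plan=[[0, 0, 0.1, 0], [0, 0, 0.1, 0], [0, 0, 0, 0]])

```text
time: 13.12
eef_pos: [0.5283, -0.0311, 0.1576]
tool_rot: [0.0, 0.781, -0.625, -0.0]
contact_force: [1.1, -0.7, 0.7]
gripper_width: 0.039
```

>>> move_arm(plan=[[0, 0, 0.1, 0], [0, 0, 0, 0]])

```text
time: 13.38
eef_pos: [0.5284, -0.0311, 0.1568]
tool_rot: [0.0, 0.781, -0.624, -0.0]
contact_force: [1.4, 0.2, 1.7]
gripper_width: 0.0393
```

>>> move_arm(plan=[[0, 0, 0.05, 0], [0, 0, 0, 0]])

```text
time: 13.62
eef_pos: [0.5284, -0.0311, 0.1563]
tool_rot: [-0.0, 0.781, -0.625, 0.0]
contact_force: [1.6, -0.3, 1.4]
gripper_width: 0.0394
```

>>> move_arm(plan=[[0, 0, 0.05, 0], [0, 0, 0, 0]])

```text
time: 13.88
eef_pos: [0.5284, -0.0311, 0.1559]
tool_rot: [0.0, 0.781, -0.625, 0.0]
contact_force: [1.2, -1.5, 2.7]
gripper_width: 0.0389
```

>>> move_arm(plan=[[0, 0, 0.05, 0], [0, 0, 0, 0]])

```text
time: 14.12
eef_pos: [0.5286, -0.0311, 0.1555]
tool_rot: [-0.0, 0.781, -0.624, 0.0]
contact_force: [0.7, -1.4, 3.6]
gripper_width: 0.0391
```

>>> move_arm(plan=[[0, 0, 0.05, 0], [0, 0, 0, 0]])

```text
time: 14.38
eef_pos: [0.5287, -0.0311, 0.1551]
tool_rot: [-0.0, 0.781, -0.625, 0.0]
contact_force: [-0.1, -0.3, 6.8]
gripper_width: 0.0394
```

Force is climbing steeply (2.7, 3.6, 6.8 N) at the expected home height, so the tube is on the floor. I'll release it and check.

>>> move_arm(plan=[[0, 0, 0, 0], [0, 0, 0, 0], [0, 0, 0, 0], [0, 0, 0, 0], [0, 0, 0, 0]], claw=7.5)

```text
time: 15.0
eef_pos: [0.5283, -0.0311, 0.1548]
tool_rot: [0.0, 0.781, -0.625, -0.0]
contact_force: [0.5, 0.2, -0.4]
gripper_width: 0.0753
```

>>> move_arm(plan=[[0, 0, -1, 0], [0, 0, -2, 0], [0, 0, -4, 0], [0, 0, -4, 0], [-4, 2, 0, 0], [-5, 3, 0, 0], [-5, 3, 0, 0], [-5, 3, 0, 0], [0, 0, 0, 0]])

```text
time: 16.12
eef_pos: [0.3768, 0.1319, 0.2654]
tool_rot: [-0.0, 0.782, -0.623, -0.0]
contact_force: [0.5, -0.5, -0.0]
gripper_width: 0.075
```

```bash
python3 - <<'E'
from dial import *
s=ctrl.sense();print(s['time'],s['eef_pos'],s['contact_force'],s['gripper_width'])
z=np.load('dial.npz')
p,d=snap('scene','scene5.png');p2,d2=snap('top','top5.png')
np.save('s5.npy',d);np.save('t5.npy',d2)
o=np.hstack([dialrect(a,c,z['C'],z['ex'],z['ey']) for a,c in((p,'scene'),(p2,'top'))]);cv2.imwrite('pics/dial5.png',o)
cv2.imwrite('pics/z5.png',np.hstack([cv2.resize(cv2.cvtColor(a,cv2.COLOR_RGB2BGR),(400,400),interpolation=cv2.INTER_CUBIC) for a in (p[120:220,250:350],p2[160:280,250:370])]))
for cam,a,dd in(('scene',p,d),('top',p2,d2)):
    P=cloud(cam,dd);hsv=cv2.cvtColor(a,cv2.COLOR_RGB2HSV)
    m=((hsv[...,0]>75)&(hsv[...,0]<100)&(hsv[...,1]>90)&(P[...,2]>0.03)&(P[...,2]<0.3)&(P[...,0]<.7)&(P[...,0]>.3)).astype(np.uint8)
    n,l,st,c=cv2.connectedComponentsWithStats(m)
    for i in range(1,n):
        if st[i,4]>20: q=P[l==i];print(cam,c[i].round(1),st[i,4],np.median(q,0).round(4),'z95',np.percentile(q[:,2],[50,90,95]).round(4))
E
```

```text
16.125 [0.37683839 0.13190922 0.26542429] [ 0.45541469 -0.45256571 -0.0050659 ] 0.07499362090445359
scene [324.4 148. ] 68 [ 0.4806 -0.1968  0.183 ] z95 [0.183  0.1858 0.1864]
scene [282.4 161.5] 38 [ 0.521  -0.013   0.1771] z95 [0.1771 0.1841 0.185 ]
scene [232.6 201.6] 115 [0.5715 0.1636 0.0921] z95 [0.0921 0.0949 0.0952]
scene [191.4 221. ] 146 [0.5775 0.3187 0.0934] z95 [0.0934 0.0953 0.0959]
scene [227.3 242.8] 197 [0.4246 0.3291 0.093 ] z95 [0.093  0.0949 0.0952]
top [202.2 164.6] 82 [0.5832 0.3131 0.0945] z95 [0.0945 0.0992 0.101 ]
top [242.9 180.1] 29 [0.5851 0.1528 0.0956] z95 [0.0956 0.0986 0.0992]
top [179.  200.3] 33 [0.4279 0.3318 0.0949] z95 [0.0949 0.0977 0.0997]
top [286.9 206.8] 42 [ 0.5262 -0.032   0.1851] z95 [0.1851 0.1903 0.191 ]
top [333.  238.4] 69 [ 0.4841 -0.2086  0.1865] z95 [0.1865 0.1911 0.1921]
```

View pics/dial5.png

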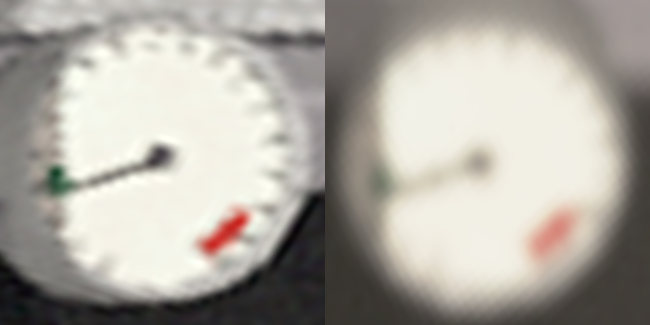

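View pics/z5.png

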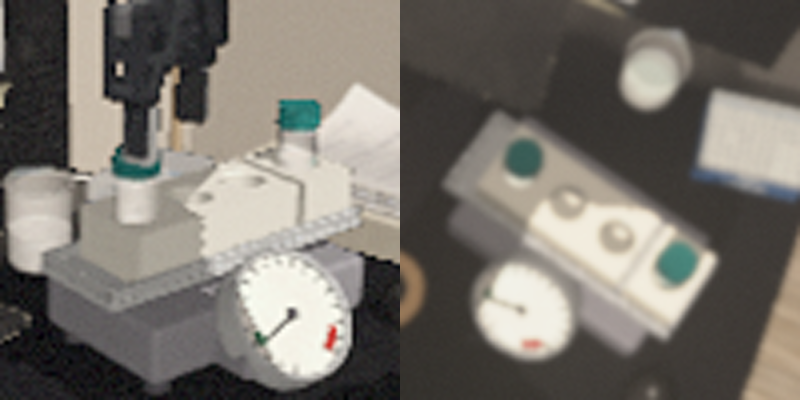

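The tube is home: its cap top in both cameras is level with the one in well 0. The needle is at the lower part of the green zone, so I'll fit it more precisely.

```bash
python3 - <<'E'
from dial import *
z=np.load('dial.npz')
ps=[('0',np.load('scene0rgb.npy'),'scene')]
for _ in range(4): ps.append(('now',ctrl.snapshot('scene')[0],'scene'))
ps.append(('0',np.load('top0rgb.npy'),'top'))
for _ in range(2): ps.append(('now',ctrl.snapshot('top')[0],'top'))
for nm,a,cam in ps:
    o=cv2.cvtColor(dialrect(a,cam,z['C'],z['ex'],z['ey'],s=4000),cv2.COLOR_BGR2GRAY).astype(float)
    n=o.shape[0]
    # hub: darkest blob near centre
    w=o[n//2-45:n//2+45,n//2-45:n//2+45];w=np.clip(np.percentile(w,50)-25-w,0,None)
    # needle ridge: for radii, min along arc relative to best centre search
    best=None
    yy,xx=np.mgrid[:w.shape[0],:w.shape[1]]
    g=cv2.GaussianBlur(o,(0,0),9);sub=g[n//2-40:n//2+40,n//2-40:n//2+40];cy,cx=np.unravel_index(sub.argmin(),sub.shape);cy+=n//2-40;cx+=n//2-40
    pts=[]
    for r in range(60,125 if cam=='scene' else 125,4):
        t=np.deg2rad(np.arange(20,110,.5));X=cx-r*np.sin(t);Y=cy+r*np.cos(t)
        v=cv2.remap(o.astype(np.float32),X.astype(np.float32)[None],Y.astype(np.float32)[None],1)[0]
        k=np.clip(np.median(v)-v-8,0,None); i=k.argmax(); lo=max(0,i-25);kk=k[lo:i+26];T=(t[lo:i+26]*kk).sum()/kk.sum();pts.append([cx-r*np.sin(T),cy+r*np.cos(T)])
    pts=np.array(pts);l=cv2.fitLine(pts.astype(np.float32),cv2.DIST_HUBER,0,.01,.01).ravel()
    v=l[:2]*(1 if l[0]<0 else -1);ang=np.arctan2(-v[0],v[1])
    hub=np.arctan2(cx-pts[-4:,0].mean(),pts[-4:,1].mean()-cy)
    print(nm,cam,(cx,cy),'line',round(ang-.4416,3),'hub-tip',round(hub-.4416,3))
E
```

```text
0 scene (np.int64(257), np.int64(251)) line 0.498 hub-tip 0.514
now scene (np.int64(253), np.int64(251)) line 0.814 hub-tip 0.774
now scene (np.int64(253), np.int64(252)) line 0.817 hub-tip 0.782
now scene (np.int64(253), np.int64(251)) line 0.816 hub-tip 0.773
now scene (np.int64(253), np.int64(251)) line 0.816 hub-tip 0.773
0 top (np.int64(246), np.int64(265)) line 0.503 hub-tip 0.526
now top (np.int64(245), np.int64(261)) line 0.825 hub-tip 0.815
now top (np.int64(244), np.int64(261)) line 0.839 hub-tip 0.813
```

```bash
python3 -c "
from rig import ctrl
print(ctrl.sense()['time'],ctrl.job_done())"
```

```text
the job is handed in; nothing more can be done
16.525 None
```

I added one green-capped tube to the carrier, which brings the needle into the green zone, and handed the job in at 16.5 s. It went into well 3, and I pushed it down until the force climbed steeply, reaching 6.8 N at the expected floor height.

- **Needle:** it read about 0.51 rad before. It now reads about 0.77–0.84 depending on the camera and fit, so all readings are in the green zone (0.74–1.06), but the lowest is only about 0.03 above its lower edge. The rise matches one 100 g tube. A second tube would have taken it to about 1.1, past the green zone, so I stopped at one.
- **Overload:** the largest wrist force I read was 6.8 N, well short of the red zone. That comes from the readings at the end of each move.
- **Tube heights:** each camera puts the added tube's cap top within about 1.5 mm of the one in well 0. This is only about as fine as the 1.8 mm limit, so the force climb is the stronger sign that it is home.
- **Other things:** tube_in's cap was measured in the same place as at the start, within about 1 mm. The three spare tubes still stand on the bench at their starting spots. The arm is clear at z = 0.265 m. I did not measure the bystanders again afterwards, but I felt no contact with them.

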